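# Draw the far bolt of the stock box with the hooked rod

## Task

Two wooden stock boxes stand at the back of the bench, too far for the hand, each bolted shut by a bolt on its lid with an upright knob. Pick up the hooked rod by its wooden handle, use its hook to pull the knob of the wider box towards you until that bolt is fully drawn back (do not touch that bolt or its knob with the gripper, and leave the narrower box's bolt shut), then lay the rod back down flat on the bench without dropping it from a height.

Things in the scene. Friction and masses are not known exactly. Their poses are not given: they have to be found in the camera images.
- hook_rod: Hooked rod, 0.16 kg, lying flat. Wooden handle 120 x 26 x 34 high; origin at centre of its underside; x along the rod to the hook, y to the hook's side, z up. Centre line of the 8 mm aluminium bar, 17 mm above origin: out to x=225, square turn to y=60, short lip back to x=207 (mm). A hooked knob sits at x=215, y=30. Mass centre in handle's front half. A similar rod has no hook.
- wide_knob (a point): Knob of the bolt on the WIDER box (280 wide, 220 deep, 100 high, fixed): upright steel post, dia 12, ball dia 18 on top. Origin on the post, 145 above the bench: hook it here. Lid 45 and bolt brackets 24 below origin, ball top 41 above it (mm). z up, x away from the box front (front face about 90 mm before the shut knob); pulled along -x, roughly towards the robot.
- wide_bolt (a joint): How far the wider box's bolt is drawn, in m: 0 shut, 0.050 fully drawn against its stop; grows as the knob moves along its -x. Starts shut or nearly so. About 2.5 N of friction, no spring: it stays where it is left.
- narrow_bolt (a joint): The same for the bolt of the narrower box (160 mm wide), which stays shut: 0 fully shut, 0.050 drawn.

How it is judged:
By the outcome, as a careful person would: the job done as asked, in the order asked, and still so for the second after the job is handed in, with the robot touching nothing.
It also fails if it takes over 54 s, if anything falls off the work surface, if the arm or the gripper's body presses on something with over 40 N, if the wrist force passes 120 N, or if a joint passes its speed limit or range.

## Robot

A 6-joint arm with a two-finger parallel gripper is mounted at the origin on the work surface. World frame = base frame: x ahead of the robot, y to its left, z up, the work surface at z = 0. Lengths are in m, angles in rad, forces in N, time in s.
With the tool pointing down it reaches from about 0.35 to 0.775 m from the base axis. Payload 7.3 kg.
Tool frame: the origin (TCP) lies midway between the tips of the shut fingers; the grasp point (between the pads) lies 19 mm behind it (robot.tcp_to_grasp is the distance from the TCP to the grasp point, in m); x points along the fingers, z is the direction in which the jaws open and shut, and the axes are right-handed (so a half turn about x gives the same grasp; the last joint's range is limited). The gripper opens to 92 mm and grips with 3 to 60 N. Pads are 19 mm wide; open, the fingers measure 130 mm over their backs; the gripper's body (75 mm by 190 mm) begins 47 mm behind the grasp point.
Start: joints at [-1.391, 0.342, 1.524, -0, 1.275, -0.146], TCP at [0.168, -0.497, 0.227] pointing down, gripper open.
Joint ranges: [-2.53, 2.53], [-0.77, 2.02], [0.04, 2.7], [-1, 4.14], [0.28, 2.66], [-3.11, 3.11]. Speed limits (rad/s): [2.57, 2.57, 3.14, 3.14, 3.14, 3.14].

## Interface

Orientations are given as [roll, pitch, yaw] about the fixed x, y, z axes, in that order (R = Rz(yaw) Ry(pitch) Rx(roll)).
In Python, from cell import robot gives the robot as it stands.
- The arm moves only by the tool move_arm, never from a script. Its argument "deltas" is a list of rows, each an object with "dp": the shift along the tool's x, y, z in m, a list of three; "turn": the turn, a rotation vector about the tool's x, y, z in degrees, a list of three. A call has 1 to 10 rows; each row is the pose to reach, as a shift and turn from the pose commanded when the call began, along the tool's axes at that moment; what a row does not reach only later rows make up. A row lasts 1/10 s, in which the tool goes at most 50 mm and 8.59 degrees, less where a joint would pass 70% of its speed; a pose out of reach is approached as far as the arm can. A call with a gripper value outside its range is refused whole. "hand" is the finger opening in m, from 0 to 0.0918, set as the call begins (left out, the last holds). The fingers move at their own pace and stop on an object; "squeeze" is the grip in N (left out, the last holds). Time passes only in rows, so rows that repeat a pose let the fingers close. It gives the time, the measured TCP pose, the force and the opening at its end, in the units of the state.
- robot.observe(): the state, without advancing time (a new reading comes with each control period).
- robot.read_camera(name): name is "side" or "top"; returns (picture, depth): 400x640x3 uint8, red, green, blue; 400x640 float32, m along the optical axis (not along the pixel's ray), 0 where there is no reading.
- robot.camera_info(name): a dict with "fx", "fy", "cx", "cy" (pixels), "R" (3x3) and "t" (3): a world point X has camera coordinates R X + t. Camera axes: x right, y down, z forward; pixel columns grow to the right and rows downward; lengths in m; the calibration is good to about 2 mm. A picture is of the moment at which its call begins. camera_info takes no time and is no camera call.
- robot.hand_in(): hands the job in, once; it reports no verdict.
The state is a dict: "time": time; "qpos": joint angles; "qvel": joint speeds; "joint_efforts": joint torques, N m; "tool_pos": TCP position; "tool_rot": TCP orientation; "contact_force": force on the tool from outside, world axes, zero at the start; "torque": the same for the moment, N m; "opening": finger opening in m.
Only numpy, scipy, OpenCV 4.12 (cv2) and the standard library are available. Lean on these libraries where they do the work, as an engineer would, in place of code of your own. Each camera call takes 0.05 s, during which the arm holds its last target.

## Working session

There is one attempt and no reset: what is moved stays moved. The work goes in short steps, Python scripts to look and compute and a tool call to move; the robot and the scene stay as the last step left them, time stands still between calls to the robot, and variables do not carry over. Pictures are saved under pics/ and viewed, and the job is handed in when it is done.

Besides the shell and the picture viewer there is one more tool, called after "Call:" as name(argument=value, ...) on one line, values as JSON. move_arm: Moves the arm, as the interface text tells. Its arguments: {"type":"object","properties":{"deltas":{"type":"array"},"hand":{"type":"number"},"squeeze":{"type":"number"}},"required":["deltas"]}

```bash
mkdir -p pics; python3 - <<'E'
from cell import robot
import cv2,numpy as np
for n in("side","top"):
    p,d=robot.read_camera(n); np.savez(f"{n}0.npz",p=p,d=d)
    cv2.imwrite(f"pics/{n}0.png",p[:,:,::-1])
    c=robot.camera_info(n); print(n,{k:np.round(np.array(v),3).tolist() for k,v in c.items()})
s=robot.observe(); print(s['time'],s['tool_pos'],s['tool_rot'],s['contact_force'],s['opening'])
E
```

```text
side {'fx': 484.311, 'fy': 484.311, 'cx': 315.595, 'cy': 201.524, 'R': [[0.967, -0.256, -0.014], [-0.158, -0.549, -0.821], [0.202, 0.795, -0.571]], 't': [-0.595, 0.141, 1.009]}
top {'fx': 379.098, 'fy': 379.098, 'cx': 321.677, 'cy': 195.581, 'R': [[0.009, -1.0, 0.024], [-0.988, -0.013, -0.153], [0.153, -0.022, -0.988]], 't': [-0.072, 0.614, 0.903]}
0.1 [ 0.16799494 -0.49704161  0.22613089] [2.99873259 1.56948503 1.75373669] [-0.17981046 -0.73442164 -0.14814585] 0.09150745934629058
```

```bash
ls -la
```

```text
total 3516
drwxr-xr-x  3 agent agent    4096 Dec  7 14:52 .
drwxr-xr-x 23 root  root     4096 Dec  7 14:51 ..
drwxr-xr-x  2 agent agent    4096 Dec  7 14:52 pics
-rw-r--r--  1 agent agent 1792490 Dec  7 14:52 side0.npz
-rw-r--r--  1 agent agent 1792490 Dec  7 14:52 top0.npz
```

View pics/side0.png

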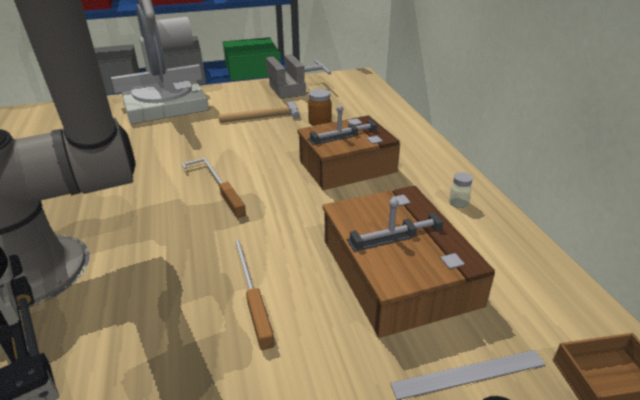

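View pics/top0.png

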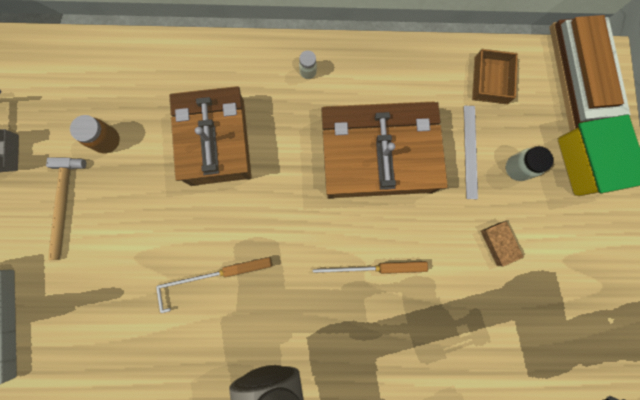

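The hooked rod is the one at top (247,267), with its bar running to (160,287) and the lip at (163,311). In the side view it is at (232,198). The wider box is centred near top (385,150), with the knob near side (393,202). I'll zoom in next.

```bash
python3 - <<'E'
import cv2,numpy as np
t=np.load('top0.npz')['p'][:,:,::-1];s=np.load('side0.npz')['p'][:,:,::-1]
def z(im,x0,y0,w,h,k): return cv2.resize(im[y0:y0+h,x0:x0+w],None,fx=k,fy=k,interpolation=cv2.INTER_CUBIC)
a=z(t,330,90,130,110,3); b=z(s,320,180,130,110,3); c=z(t,150,245,130,75,3); d=z(s,175,145,130,75,3)
cv2.imwrite('pics/zoom0.png',np.vstack([np.hstack([a,b]),np.hstack([c,d])]))
E
```

```text
(no output)
```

View pics/zoom0.png

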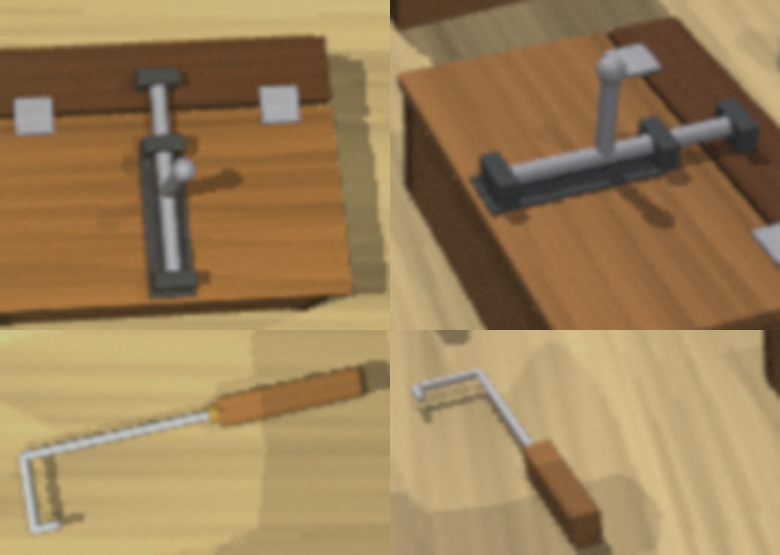

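```bash
cat > h.py <<'E'
from cell import robot
import cv2,numpy as np
from scipy.spatial.transform import Rotation as Ro
C={n:{k:np.array(v,float) for k,v in robot.camera_info(n).items()} for n in("side","top")}
def ray(n,uv):
    c=C[n]; d=c['R'].T@np.array([(uv[0]-c['cx'])/c['fx'],(uv[1]-c['cy'])/c['fy'],1]); return -c['R'].T@c['t'],d/np.linalg.norm(d)
def onz(n,uv,z):
    o,d=ray(n,uv); return o+d*(z-o[2])/d[2]
def tri(ut,us):
    o1,d1=ray('top',ut);o2,d2=ray('side',us)
    a=np.linalg.lstsq(np.c_[d1,-d2],o2-o1,rcond=None)[0]
    p,q=o1+a[0]*d1,o2+a[1]*d2; return (p+q)/2,np.linalg.norm(p-q)
def proj(n,X):
    c=C[n]; v=c['R']@np.asarray(X)+c['t']; return np.array([c['fx']*v[0]/v[2]+c['cx'],c['fy']*v[1]/v[2]+c['cy']])
E
python3 - <<'E'
from h import *
np.set_printoptions(precision=4,suppress=True)
print('ball',tri((391,146.3),(393.7,203)))
print('corner',tri((158,287),(204.7,159)))
print('lipcorner',tri((161.3,311),(183.3,164.3)))
# bolt line z~0.121: bracket tops
for uv in [(382.5,117),(384,138),(388,183)]: print('br',onz('top',uv,.121))
# box lid corners front
for uv in [(325,195.5),(446,189)]: print('front',onz('top',uv,.1))
for n,box in (('top',(215,250,280,285)),('side',(215,175,250,220))):
    im=np.load(n+'0.npz')['p']; hsv=cv2.cvtColor(im,cv2.COLOR_RGB2HSV)
    x0,y0,x1,y1=box; r=hsv[y0:y1,x0:x1].astype(int)
    m=((r[...,1]>140)&(r[...,0]<18)).astype(np.uint8)
    n_,l,st,ce=cv2.connectedComponentsWithStats(m); k=1+np.argmax(st[1:,4]); ys,xs=np.where(l==k)
    rect=cv2.minAreaRect(np.c_[xs+x0,ys+y0].astype(np.float32)); print(n,st[k],ce[k]+[x0,y0],rect)
    print(cv2.boxPoints(rect))
    if n=='top':
        for p in list(cv2.boxPoints(rect))+[ce[k]+[x0,y0]]: print(onz('top',p,.034))
        print([np.load('top0.npz')['d'][int(v),int(u)] for u,v in [(247,267)]])
s=robot.observe(); R=Ro.from_euler('xyz',s['tool_rot']).as_matrix(); print(R,s['qpos'],s['time'])
E
```

```text
ball (array([ 0.7079, -0.2156,  0.1763]), np.float64(0.00020441839420095873))
corner (array([0.3859, 0.3375, 0.0153]), np.float64(0.0006605916631159066))
lipcorner (array([0.3277, 0.3255, 0.0146]), np.float64(0.0006038266597445762))
br [ 0.7966 -0.2081  0.121 ]
br [ 0.7443 -0.2109  0.121 ]
br [ 0.6355 -0.2185  0.121 ]
front [ 0.6073 -0.0721  0.1   ]
front [ 0.6268 -0.3621  0.1   ]
top [  7   8  49  19 445] [246.3416 266.7056] ((246.48135375976562, 266.6178894042969), (9.308085441589355, 48.800960540771484), 77.19573211669922)
[[221.6562 267.4872]
 [269.2436 256.6719]
 [271.3065 265.7485]
 [223.7191 276.5638]]
[0.4351 0.1786 0.034 ]
[0.4624 0.0627 0.034 ]
[0.4403 0.057  0.034 ]
[0.4132 0.1725 0.034 ]
[0.4375 0.1183 0.034 ]
[np.float32(0.9363252)]
side [  6   8  23  33 226] [232.1239 197.0265] ((232.90052795410156, 199.03713989257812), (36.61836242675781, 10.094511985778809), 55.491477966308594)
[[218.3687 186.809 ]
 [226.687  181.0902]
 [247.4324 211.2653]
 [239.1141 216.9841]]
[[-0.0002  0.9474  0.3201]
 [ 0.0013  0.3201 -0.9474]
 [-1.      0.0002 -0.0013]] [-1.391   0.3427  1.5249 -0.      1.2754 -0.146 ] 0.1
```

Checks agree with the text:

| Quantity | Measured | Given or expected |
|---|---|---|
| Ball centre height | 0.176 m | 0.177 m |
| Rod corner distance | 225 mm | 225 mm |
| Handle length | 119 mm | 120 mm |
| Bolt yaw, from brackets and from box front | 3.7° and 3.8° | each other |

The rod's yaw is 103.2°. I'll grasp at rod x = +25 mm.

Call:
move_arm(deltas=[{"dp": [0, 0.02, -0.014], "turn": [-4, 0, 0]}, {"dp": [0, 0.06, -0.043], "turn": [-8, 0, 0]}, {"dp": [0, 0.1, -0.071], "turn": [-13, 0, 0]}, {"dp": [0, 0.14, -0.1], "turn": [-18, 0, 0]}, {"dp": [0, 0.18, -0.128], "turn": [-23, 0, 0]}, {"dp": [0, 0.22, -0.156], "turn": [-28, 0, 0]}, {"dp": [0, 0.26, -0.184], "turn": [-33, 0, 0]}, {"dp": [0, 0.3, -0.213], "turn": [-38, 0, 0]}, {"dp": [0, 0.33, -0.234], "turn": [-42, 0, 0]}, {"dp": [0, 0.35, -0.248], "turn": [-45, 0, 0]}], hand=0.07, squeeze=40)

```text
time: 1.1
tool_pos: [0.4212, -0.148, 0.2265]
tool_rot: [2.432, 1.57, 1.977]
contact_force: [-0.1, 0.2, 0.1]
opening: 0.0699
```

```bash
cat >> h.py <<'E'
def goto(target,tyaw,tz=None):
    "tool deltas to bring TCP to target with tool z at yaw tyaw(deg), tool x down"
    s=robot.observe(); R=Ro.from_euler('xyz',s['tool_rot'])
    a=np.radians(tyaw); z=np.array([np.cos(a),np.sin(a),0]); x=np.array([0,0,-1.]); 
    Rt=Ro.from_matrix(np.c_[x,np.cross(z,x),z])
    np.set_printoptions(precision=4,suppress=True)
    print('t',s['time'],'pos',s['tool_pos'],'zyaw',np.degrees(np.arctan2(*R.as_matrix()[[1,0],2])),'dp',R.inv().apply(np.array(target)-s['tool_pos']),'turn',np.degrees((R.inv()*Rt).as_rotvec()),'q',s['qpos'],'F',s['contact_force'],'open',s['opening'])
E
python3 - <<'E'
from h import *
goto((.432,.1425,.15),13.25)
E
```

```text
t 1.1 pos [ 0.4212 -0.148   0.2265] zyaw -26.05396125980123 dp [ 0.0767  0.2657 -0.1178] turn [-39.304   -0.0148  -0.026 ] q [-0.5102  0.1982  1.7247  0.0003  1.2191 -0.0555] F [-0.1196  0.1792  0.109 ] open 0.06993634858862197
```

Call:
move_arm(deltas=[{"dp": [0.005, 0.02, -0.009], "turn": [-4, 0, 0]}, {"dp": [0.015, 0.055, -0.024], "turn": [-9, 0, 0]}, {"dp": [0.025, 0.09, -0.04], "turn": [-14, 0, 0]}, {"dp": [0.035, 0.125, -0.055], "turn": [-19, 0, 0]}, {"dp": [0.045, 0.16, -0.071], "turn": [-24, 0, 0]}, {"dp": [0.056, 0.195, -0.086], "turn": [-29, 0, 0]}, {"dp": [0.067, 0.23, -0.102], "turn": [-34, 0, 0]}, {"dp": [0.074, 0.256, -0.113], "turn": [-38, 0, 0]}, {"dp": [0.077, 0.266, -0.118], "turn": [-39.3, 0, 0]}, {"dp": [0.077, 0.266, -0.118], "turn": [-39.3, 0, 0]}])

```text
time: 2.1
tool_pos: [0.432, 0.1411, 0.1491]
tool_rot: [-3.105, 1.569, -2.876]
contact_force: [0.5, -0.9, 0.7]
opening: 0.0697
```

```bash
python3 - <<'E'
from h import *
for n in("side","top"):
    p,d=robot.read_camera(n); np.savez(f"{n}1.npz",p=p,d=d)
    cv2.imwrite(f"pics/{n}1.png",p[:,:,::-1])
goto((.432,.1425,.15),13.25)
# handle height from two views: far-end (back) top edge & front top edge
for ut,us in [((270.3,261.2),(243.3,214.1)),((222.7,272.),(222.5,184))]: print(tri(ut,us))
d=np.load('top0.npz')['d']
for u,v in [(240,268),(247,267),(255,265)]:
    c=C['top'];D=d[v,u];print(c['R'].T@(np.array([(u-c['cx'])/c['fx']*D,(v-c['cy'])/c['fy']*D,D])-c['t']))
E
```

```text
t 2.2 pos [0.4325 0.1396 0.1498] zyaw 12.910704698883482 dp [-0.0002  0.0029  0.0001] turn [-0.3393 -0.0161  0.0297] q [ 0.1438  0.2995  1.8235 -0.0006  1.0188 -0.0812] F [ 0.1983 -0.3044 -0.1041] open 0.06954414102533327
(array([0.4529, 0.0627, 0.0058]), np.float64(0.004183183191564106))
(array([0.422 , 0.1777, 0.0252]), np.float64(0.003535268292954934))
[0.4342 0.1338 0.0334]
[0.4367 0.117  0.0316]
[0.4418 0.0969 0.0355]
```

View pics/side1.png

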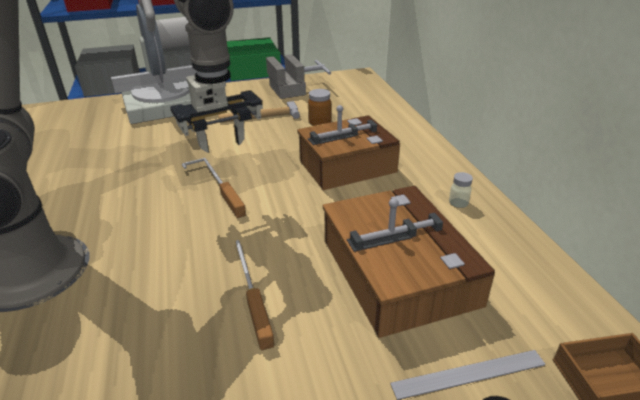

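View pics/top1.png

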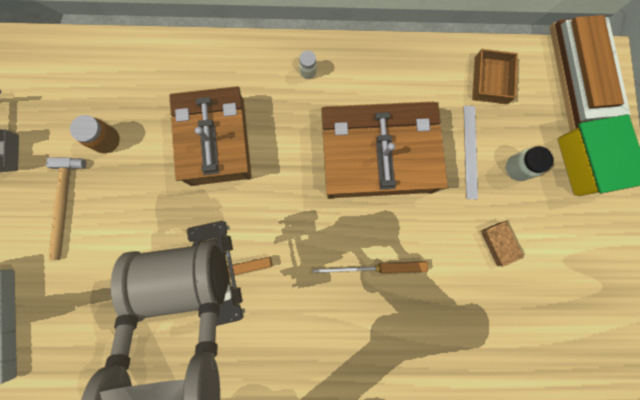

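The rod is undisturbed. The fingers straddle the front half of the handle (side: fingers at (205,140) and (240,130); top: gripper over the front of the handle). I'll descend.

Call:
move_arm(deltas=[{"dp": [0.015, 0.003, 0], "turn": [-0.3, 0, 0]}, {"dp": [0.04, 0.003, 0], "turn": [-0.3, 0, 0]}, {"dp": [0.065, 0.003, 0], "turn": [-0.3, 0, 0]}, {"dp": [0.09, 0.003, 0], "turn": [-0.3, 0, 0]}, {"dp": [0.11, 0.003, 0], "turn": [-0.3, 0, 0]}, {"dp": [0.125, 0.003, 0], "turn": [-0.3, 0, 0]}, {"dp": [0.136, 0.003, 0], "turn": [-0.3, 0, 0]}, {"dp": [0.142, 0.003, 0], "turn": [-0.3, 0, 0]}, {"dp": [0.144, 0.003, 0], "turn": [-0.3, 0, 0]}, {"dp": [0.144, 0.003, 0], "turn": [-0.3, 0, 0]}])

```text
time: 3.2
tool_pos: [0.4322, 0.143, 0.006]
tool_rot: [-0.302, 1.57, -0.071]
contact_force: [-0.1, -0.1, 0.8]
opening: 0.07
```

```bash
python3 - <<'E'
from h import *
goto((.432,.1425,.006),13.25)
E
```

```text
t 3.2 pos [0.4322 0.143  0.006 ] zyaw 13.234704672185131 dp [-0.     -0.0004 -0.0003] turn [-0.0153  0.0293  0.0091] q [ 0.151   0.5404  1.9649 -0.0002  0.6358 -0.0798] F [-0.1459 -0.0609  0.7599] open 0.06996533400384738
```

Call:
move_arm(deltas=[{"dp": [0, 0, 0], "turn": [0, 0, 0]}, {"dp": [0, 0, 0], "turn": [0, 0, 0]}, {"dp": [0, 0, 0], "turn": [0, 0, 0]}, {"dp": [0, 0, 0], "turn": [0, 0, 0]}, {"dp": [0, 0, 0], "turn": [0, 0, 0]}, {"dp": [0, 0, 0], "turn": [0, 0, 0]}, {"dp": [0, 0, 0], "turn": [0, 0, 0]}, {"dp": [0, 0, 0], "turn": [0, 0, 0]}], hand=0.015, squeeze=45)

```text
time: 4.0
tool_pos: [0.4317, 0.1432, 0.0057]
tool_rot: [-2.892, 1.571, -2.661]
contact_force: [-0.9, 0.4, 1.2]
opening: 0.0256
```

Call:
move_arm(deltas=[{"dp": [-0.004, 0, 0], "turn": [0, 0, 0]}, {"dp": [-0.014, 0, 0], "turn": [0, 0, 0]}, {"dp": [-0.034, 0, 0], "turn": [0, 0, 0]}, {"dp": [-0.064, 0, 0], "turn": [0, 0, 0]}, {"dp": [-0.1, 0, 0], "turn": [0, 0, 0]}, {"dp": [-0.14, 0, 0], "turn": [0, 0, 0]}, {"dp": [-0.175, 0, 0], "turn": [0, 0, 0]}, {"dp": [-0.205, 0, 0], "turn": [0, 0, 0]}, {"dp": [-0.22, 0, 0], "turn": [0, 0, 0]}, {"dp": [-0.225, 0, 0], "turn": [0, 0, 0]}])

```text
time: 5.0
tool_pos: [0.4324, 0.1434, 0.2331]
tool_rot: [-0.11, 1.567, 0.122]
contact_force: [-0.1, -0.2, -2.6]
opening: 0.0256
```

```bash
python3 - <<'E'
from h import *
for n in("side","top"):
    p,d=robot.read_camera(n); np.savez(f"{n}2.npz",p=p,d=d)
    cv2.imwrite(f"pics/{n}2.png",p[:,:,::-1])
goto((.46,-.258,.231),-86.2)
E
```

```text
t 5.1 pos [0.4318 0.1432 0.2312] zyaw 13.2666447209655 dp [ 0.0002 -0.397  -0.0646] turn [99.4666  0.0576 -0.0487] q [ 0.1517  0.2088  1.6973 -0.0001  1.2344 -0.0799] F [ 1.3603  0.0633 -1.7449] open 0.02569386279449238
```

View pics/side2.png

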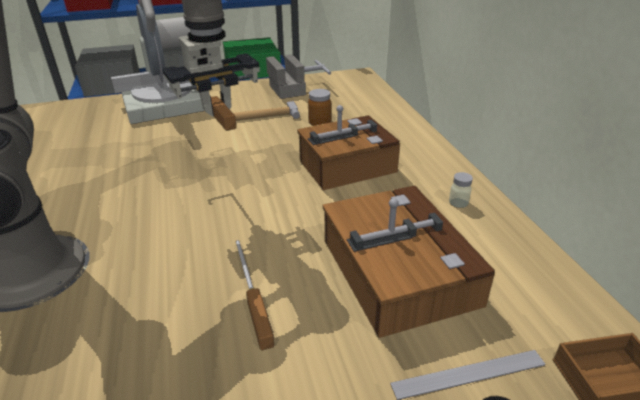

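View pics/top2.png

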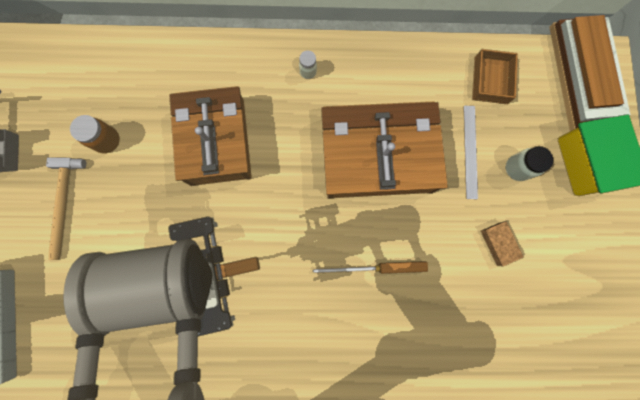

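The rod is held at opening 25.6 mm, against a 26 mm handle. Next I swing it round high, keeping the bar at z≈0.24, above all the knobs.

Call:
move_arm(deltas=[{"dp": [0, -0.006, -0.001], "turn": [2, 0, 0]}, {"dp": [0, -0.02, -0.003], "turn": [6, 0, 0]}, {"dp": [0, -0.04, -0.006], "turn": [11, 0, 0]}, {"dp": [0, -0.065, -0.01], "turn": [17, 0, 0]}, {"dp": [0, -0.09, -0.014], "turn": [23, 0, 0]}, {"dp": [0, -0.115, -0.018], "turn": [29, 0, 0]}, {"dp": [0, -0.14, -0.022], "turn": [35, 0, 0]}, {"dp": [0, -0.165, -0.026], "turn": [41, 0, 0]}, {"dp": [0, -0.19, -0.03], "turn": [47, 0, 0]}, {"dp": [0, -0.215, -0.034], "turn": [53, 0, 0]}])

```text
time: 6.1
tool_pos: [0.4472, -0.075, 0.2294]
tool_rot: [-2.7, 1.568, 2.883]
contact_force: [0.2, -0.8, -2.0]
opening: 0.0254
```

```bash
python3 - <<'E'
from h import *
goto((.46,-.258,.231),-86.2)
E
```

```text
t 6.1 pos [ 0.4472 -0.075   0.2294] zyaw -40.08716129427192 dp [-0.0018 -0.1318  0.1276] turn [46.1129 -0.1102  0.1239] q [-0.3354  0.2101  1.7009 -0.0002  1.2334  0.3643] F [ 0.1676 -0.7777 -1.9703] open 0.025383797347474403
```

Call:
move_arm(deltas=[{"dp": [0, -0.016, 0.016], "turn": [6, 0, 0]}, {"dp": [0, -0.033, 0.032], "turn": [12, 0, 0]}, {"dp": [0, -0.05, 0.048], "turn": [18, 0, 0]}, {"dp": [0, -0.067, 0.065], "turn": [24, 0, 0]}, {"dp": [0, -0.084, 0.081], "turn": [30, 0, 0]}, {"dp": [0, -0.1, 0.097], "turn": [36, 0, 0]}, {"dp": [0, -0.115, 0.111], "turn": [41, 0, 0]}, {"dp": [0, -0.126, 0.122], "turn": [44, 0, 0]}, {"dp": [0, -0.132, 0.128], "turn": [46, 0, 0]}, {"dp": [0, -0.132, 0.128], "turn": [46, 0, 0]}])

```text
time: 7.1
tool_pos: [0.4619, -0.2578, 0.23]
tool_rot: [-2.219, 1.57, 2.567]
contact_force: [-0.0, 0.1, -1.2]
opening: 0.0258
```

```bash
python3 - <<'E'
from h import *
ims=[]
for n in("side","top"):
    p,d=robot.read_camera(n); np.savez(f"{n}3.npz",p=p,d=d)
    ims.append(p[:,:,::-1])
def z(im,x0,y0,w,h,k): return cv2.resize(im[y0:y0+h,x0:x0+w],None,fx=k,fy=k,interpolation=cv2.INTER_CUBIC)
cv2.imwrite("pics/z3.png",np.hstack([z(ims[0],230,80,200,280,2),z(ims[1],300,90,200,280,2)]))
goto((.46,-.258,.231),-86.2)
E
```

```text
t 7.2 pos [ 0.4619 -0.2566  0.2304] zyaw -85.68132651275849 dp [-0.0006 -0.002   0.0013] turn [ 0.5187 -0.0509  0.0321] q [-0.6523  0.3459  1.5078  0.0003  1.2888  0.8431] F [-1.177   1.026  -2.6612] open 0.025577024103117026
```

View pics/z3.png

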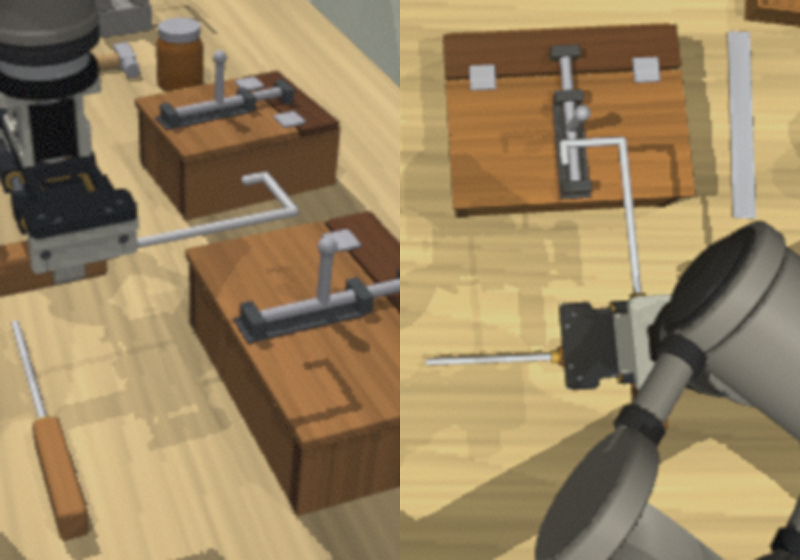

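```bash
python3 - <<'E'
from h import *
np.set_printoptions(precision=4,suppress=True)
cor=tri((412.5,161),(377.5,185.5)); lip=tri((382.5,162),(362.5,168.5)); le=tri((383,171),(351.5,170)); ng=onz('top',(419,236),.242)
print(cor,lip,le,ng)
v=cor[0]-ng; print('yaw',np.degrees(np.arctan2(v[1],v[0])))
w=lip[0]-cor[0]; print('crossyaw-90',np.degrees(np.arctan2(w[1],w[0]))-90,np.linalg.norm(w))
s=robot.observe(); print('grasp->corner',cor[0]-s['tool_pos'])
print('ball again? knob minus hook: ',np.array([.7079,-.2156])-cor[0][:2])
E
```

```text
(array([ 0.6599, -0.2456,  0.2411]), np.float64(0.002231478971263191)) (array([ 0.6561, -0.1842,  0.2397]), np.float64(0.00014622014706881442)) (array([ 0.6364, -0.1846,  0.2405]), np.float64(0.0015961201913212509)) [ 0.5068 -0.2537  0.242 ]
yaw 3.049326695610094
crossyaw-90 3.4864213277271716 0.06150407044178808
grasp->corner [0.1979 0.011  0.0107]
ball again? knob minus hook:  [0.048 0.03 ]
```

The hook is level, with its corner at (0.660,-0.246,0.241) and cross-bar length 61 mm. It needs to go 70 mm forward while still above the ball.

Call:
move_arm(deltas=[{"dp": [0, 0.005, 0], "turn": [0, 0, 0]}, {"dp": [0, 0.015, 0.001], "turn": [0, 0, 0]}, {"dp": [0, 0.03, 0.002], "turn": [0, 0, 0]}, {"dp": [0, 0.045, 0.003], "turn": [0, 0, 0]}, {"dp": [0, 0.058, 0.004], "turn": [0, 0, 0]}, {"dp": [0, 0.066, 0.004], "turn": [0, 0, 0]}, {"dp": [0, 0.07, 0.004], "turn": [0, 0, 0]}, {"dp": [0, 0.07, 0.004], "turn": [0, 0, 0]}, {"dp": [0, 0.07, 0.004], "turn": [0, 0, 0]}])

```text
time: 8.1
tool_pos: [0.532, -0.2558, 0.2307]
tool_rot: [-1.659, 1.57, 3.128]
contact_force: [-0.2, 0.3, -1.7]
opening: 0.0254
```

```bash
cat >> h.py <<'E'
def z(im,x0,y0,w,h,k): return cv2.resize(im[y0:y0+h,x0:x0+w],None,fx=k,fy=k,interpolation=cv2.INTER_CUBIC)
def look(i):
    ims=[]
    for n in("side","top"):
        p,d=robot.read_camera(n); np.savez(f"{n}{i}.npz",p=p,d=d); ims.append(p[:,:,::-1])
    cv2.imwrite(f"pics/z{i}.png",np.hstack([z(ims[0],320,120,130,180,3),z(ims[1],340,80,130,180,3)]))
E
python3 - <<'E'
from h import *
look(4)
goto((.532,-.256,.1345),-86.2)
E
```

```text
t 8.2 pos [ 0.5319 -0.256   0.2309] zyaw -85.74870909654962 dp [0.0964 0.0001 0.    ] turn [0.4513 0.0089 0.0027] q [-0.5782  0.46    1.3288 -0.0002  1.3527  0.9184] F [-0.92   -0.0256 -2.1163] open 0.02559381523230518
```

View pics/z4.png

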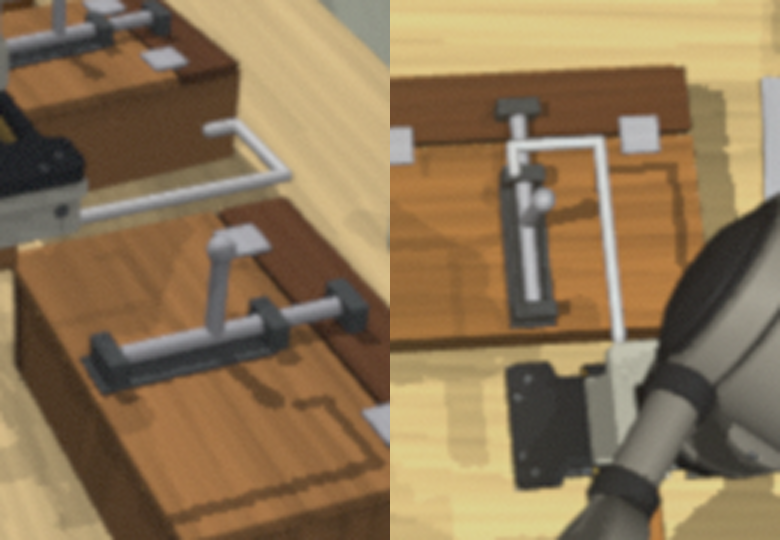

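```bash
python3 - <<'E'
from h import *
np.set_printoptions(precision=4,suppress=True)
cor,e=tri((410.7,127),(416.3,178.3)); lip,e2=tri((340+124/3,80+48.7),(320+237/3,120+41)); le,e3=tri((340+124/3,80+174/3),(320+206/3,120+43))
ball,eb=tri((340+153/3,80+200/3),(320+221/3,120+245/3))
print(cor,e,lip,e2,le,e3,ball,eb)
a=np.radians(3.9);ex=np.array([np.cos(a),np.sin(a)]);ey=np.array([-ex[1],ex[0]])
v=ball[:2]-cor[:2];print('ball in rod rel corner',v@ex,v@ey)
E
```

```text
[ 0.7313 -0.2436  0.2417] 0.0014017296323701324 [ 0.7258 -0.1824  0.2426] 0.0005841381624768421 [ 0.7062 -0.1823  0.2416] 0.0003476217406316969 [ 0.707  -0.2152  0.1789] 0.0012332805846678471
ball in rod rel corner -0.02227644764796467 0.029998255376840255
```

The ball sits 22 mm behind the cross-bar and 30 mm beside the shaft, which is clear all round. I'll lower to bar height 0.145.

Call:
move_arm(deltas=[{"dp": [0.004, 0, 0], "turn": [0, 0, 0]}, {"dp": [0.014, 0, 0], "turn": [0, 0, 0]}, {"dp": [0.028, 0, 0], "turn": [0, 0, 0]}, {"dp": [0.042, 0, 0], "turn": [0, 0, 0]}, {"dp": [0.056, 0, 0], "turn": [0, 0, 0]}, {"dp": [0.07, 0, 0], "turn": [0, 0, 0]}, {"dp": [0.082, 0, 0], "turn": [0, 0, 0]}, {"dp": [0.091, 0, 0], "turn": [0, 0, 0]}, {"dp": [0.096, 0, 0], "turn": [0, 0, 0]}, {"dp": [0.096, 0, 0], "turn": [0, 0, 0]}])

```text
time: 9.2
tool_pos: [0.532, -0.2558, 0.134]
tool_rot: [-2.155, 1.57, 2.632]
contact_force: [-0.2, 0.1, -2.6]
opening: 0.0257
```

```bash
python3 - <<'E'
from h import *
look(5)
goto((.462,-.2605,.1345),-86.2)
E
```

```text
t 9.3 pos [ 0.5325 -0.2561  0.1351] zyaw -85.73261151433242 dp [ 0.0006 -0.0706 -0.0009] turn [ 0.4674  0.0328 -0.0391] q [-0.5779  0.5431  1.4656 -0.      1.1321  0.9184] F [-0.4179  0.7957 -1.1567] open 0.0256044706603135
```

View pics/z5.png

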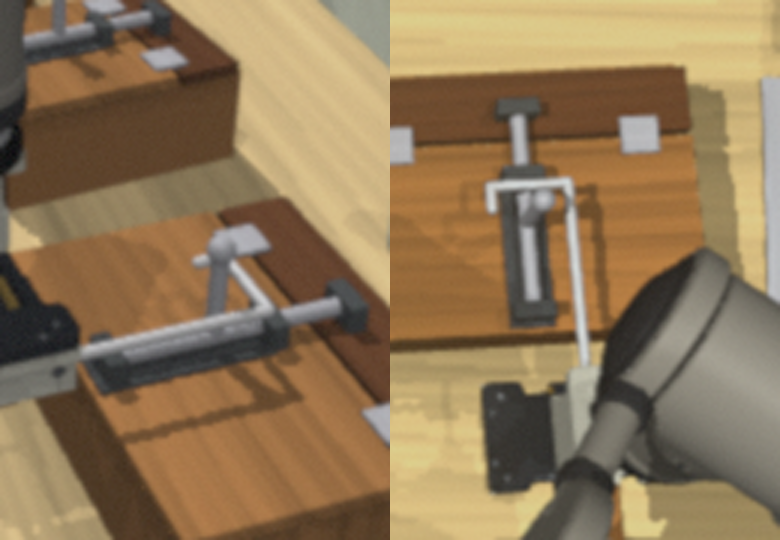

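The hook encloses the post: in the side view the cross-bar lies behind it, and in the top view the post sits between shaft and lip. Pulling now.

Call:
move_arm(deltas=[{"dp": [0, -0.003, 0], "turn": [0, 0, 0]}, {"dp": [0, -0.008, 0], "turn": [0, 0, 0]}, {"dp": [0, -0.014, 0], "turn": [0, 0, 0]}, {"dp": [0, -0.02, 0], "turn": [0, 0, 0]}, {"dp": [0, -0.026, 0], "turn": [0, 0, 0]}, {"dp": [0, -0.032, 0], "turn": [0, 0, 0]}, {"dp": [0, -0.038, 0], "turn": [0, 0, 0]}, {"dp": [0, -0.044, 0], "turn": [0, 0, 0]}, {"dp": [0, -0.05, 0], "turn": [0, 0, 0]}, {"dp": [0, -0.055, 0], "turn": [0, 0, 0]}])

```text
time: 10.3
tool_pos: [0.4771, -0.26, 0.1348]
tool_rot: [1.37, 1.57, -0.127]
contact_force: [13.9, 5.0, -2.2]
opening: 0.0255
```

Call:
move_arm(deltas=[{"dp": [0, -0.001, 0], "turn": [0, 0, 0]}, {"dp": [0, -0.002, 0], "turn": [0, 0, 0]}, {"dp": [0, -0.003, 0], "turn": [0, 0, 0]}, {"dp": [0, -0.004, 0], "turn": [0, 0, 0]}])

```text
time: 10.7
tool_pos: [0.4768, -0.2602, 0.1353]
tool_rot: [1.368, 1.563, -0.128]
contact_force: [20.7, 4.6, -6.1]
opening: 0.0258
```

```bash
python3 - <<'E'
from h import *
look(6)
goto((.462,-.2605,.1345),-86.2)
E
```

```text
t 10.8 pos [ 0.4769 -0.2602  0.1354] zyaw -85.73895436509372 dp [ 0.0007 -0.0149 -0.0008] turn [ 0.4614  0.0973 -0.4503] q [-0.6428  0.4601  1.6114  0.0044  1.063   0.8515] F [17.8008  5.1127 -6.7044] open 0.025816651657694666
```

View pics/z6.png

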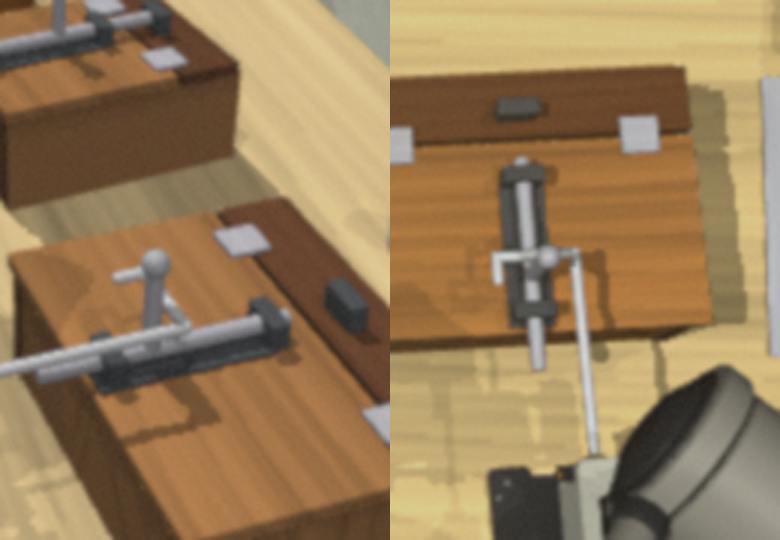

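```bash
python3 - <<'E'
from h import *
np.set_printoptions(precision=4,suppress=True)
b,e=tri((340+158/3,80+256/3),(320+155/3,120+262/3)); print(b,e, np.linalg.norm(b[:2]-[.7075,-.2154]))
for n in('top','side'):
  for i in (0,5,6):
    im=np.load(f'{n}{i}.npz')['p']; 
# same-height onz shift, ball z .177
for a,bb,n in [((391,146.5),(392.7,165.3),'top'),((393.7,202.3),(371.7,207.3),'side')]:
    p,q=onz(n,a,.177),onz(n,bb,.177); print(n,p,q,np.linalg.norm(p-q))
E
```

```text
[ 0.6644 -0.2183  0.177 ] 0.0002118065994799943 0.04320630858795801
top [ 0.7073 -0.2154  0.177 ] [ 0.6646 -0.2184  0.177 ] 0.042819860505008876
side [ 0.7081 -0.2145  0.177 ] [ 0.6644 -0.2182  0.177 ] 0.04392359692499257
```

The pull stalled at about 20 N with 43 mm of ball travel. Either the bolt began a few mm open or something is jammed. I'll compare the knob-to-bracket geometry with the narrow box's bolt.

```bash
python3 - <<'E'
from h import *
t=np.load('top0.npz')['p'][:,:,::-1];s=np.load('side0.npz')['p'][:,:,::-1]
t6=np.load('top6.npz')['p'][:,:,::-1]
a=z(t,180,90,60,95,5);b=z(t,355,105,60,95,5);c=z(t6,355,105,40,95,5)
cv2.imwrite('pics/cmp.png',np.hstack([a,b,c]))
E
```

```text
(no output)
```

View pics/cmp.png

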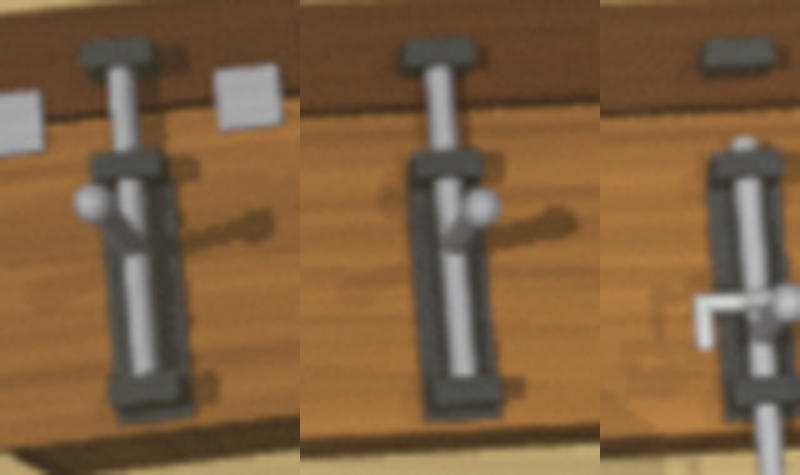

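```bash
python3 - <<'E'
from h import *
for nm,b,r,f in [('narrow',(198.4,130.6),(205.4,123),(210,167.6)),('wide',(391.4,146.6),(384.4,138),(388.4,183)),('now',(340+158/3,80+256/3),(384.4,138),(388.4,183))]:
    B,r,f=onz('top',b,.177),onz('top',r,.121),onz('top',f,.121)
    u=(r-f)/np.linalg.norm(r-f); print(nm,'ball from front',(B-f)@u,'from rear',(r-B)@u,np.linalg.norm(r-f),'lat',np.cross(u,B-f)[2])
# protrusion of tip past rear bracket, now; and keeper
print(onz('top',(355+143/5,105+140/5),.112),onz('top',(355+147/5,105+152/5),.121))
E
```

```text
narrow ball from front 0.07179492574769661 from rear 0.037325209716057184 0.1091201354637538 lat 0.003468723767997251
wide ball from front 0.071624429203075 from rear 0.03750457677851915 0.10912900598159415 lat -0.0018406914912034592
now ball from front 0.02901005461376484 from rear 0.08011895136782933 0.10912900598159415 lat -0.0008534188817176118
[ 0.75967785 -0.21186114  0.112     ] [ 0.75078745 -0.21195943  0.121     ]
```

```bash
python3 - <<'E'
from h import *
np.set_printoptions(precision=4,suppress=True)
print('corner',tri((402.3,164.3),(382.3,228.3)))
s=robot.observe(); print(s['contact_force'],s['torque'],s['joint_efforts'],s['tool_pos'])
R=Ro.from_euler('xyz',s['tool_rot']).as_matrix(); print(R)
p,d=robot.read_camera('side'); cv2.imwrite('pics/s7.png',z(p[:,:,::-1],250,150,200,150,4))
s=robot.observe(); print(s['contact_force'],s['torque'])
E
```

```text
corner (array([ 0.6748, -0.2468,  0.1483]), np.float64(0.001277008913349008))
[17.8008  5.1127 -6.7044] [ 0.5632 -2.3234 -0.0082] [ -6.7173 -49.0653 -17.6148  -3.1801   3.1028   0.0262] [ 0.4769 -0.2602  0.1354]
[[ 0.008   0.9972  0.0743]
 [-0.0011  0.0743 -0.9972]
 [-1.      0.0079  0.0017]]
[17.4842  3.4739 -4.6885] [ 0.487  -2.3089  0.0471]
```

View pics/s7.png

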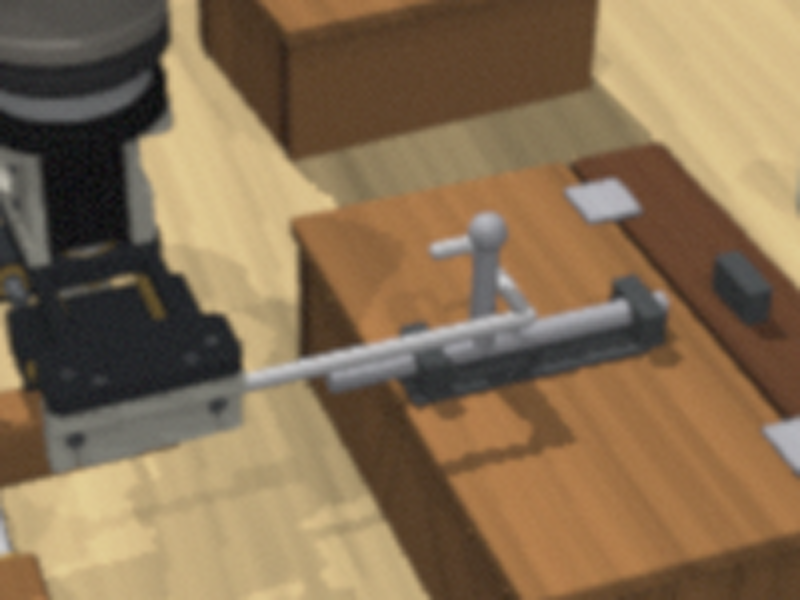

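Call:
move_arm(deltas=[{"dp": [0, -0.001, 0], "turn": [0, 0, 0]}, {"dp": [0, -0.002, 0], "turn": [0, 0, 0]}, {"dp": [0, -0.003, 0], "turn": [0, 0, 0]}, {"dp": [0, -0.003, 0], "turn": [0, 0, 0]}])

```text
time: 11.25
tool_pos: [0.4765, -0.2606, 0.1362]
tool_rot: [1.321, 1.557, -0.176]
contact_force: [26.7, 5.4, -5.0]
opening: 0.0256
```

```bash
python3 - <<'E'
from h import *
look(8)
goto((.462,-.2605,.1345),-86.2)
print(robot.observe()['torque'])
E
```

```text
t 11.35 pos [ 0.4765 -0.2606  0.1362] zyaw -85.75137383545986 dp [ 0.0015 -0.0145 -0.0012] turn [ 0.45    0.198  -0.7709] q [-0.6453  0.4559  1.616   0.0071  1.0573  0.8479] F [26.3269  5.5802 -5.6431] open 0.025756846038410816
[ 0.8306 -3.698   0.0013]
```

View pics/z8.png

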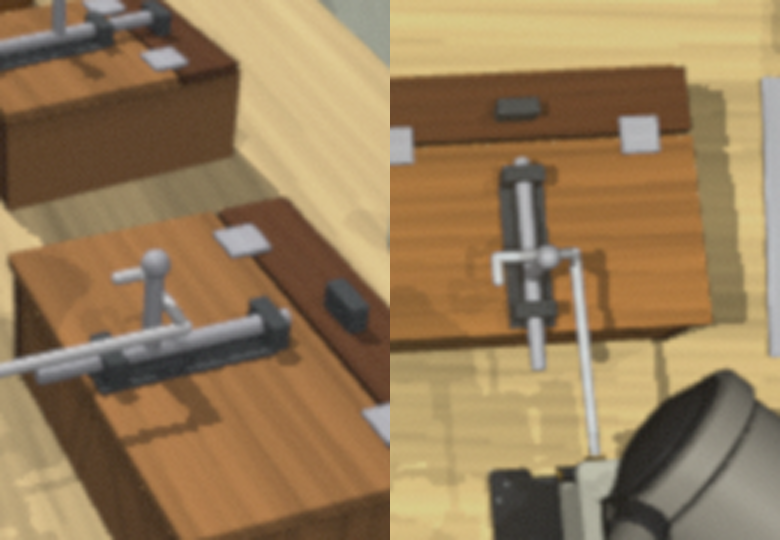

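It stays put at 26 N, ten times the bolt friction, so it is a hard stop or a jam. I'll check the lid's front and rear edges more carefully, since the text gives 90 mm from front face to shut knob and 220 mm depth.

```bash
python3 - <<'E'
from h import *
t=np.load('top0.npz')['p'][:,:,::-1];s=np.load('side0.npz')['p'][:,:,::-1]
cv2.imwrite('pics/e.png',np.hstack([z(t,315,95,140,110,5)[:, :], ])) 
cv2.imwrite('pics/e2.png',z(s,315,180,180,150,4))
E
```

```text
(no output)
```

View pics/e.png

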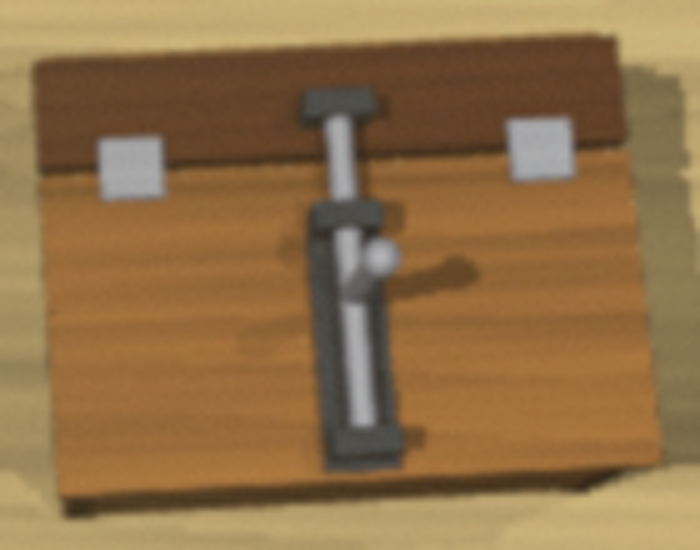

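View pics/e2.png

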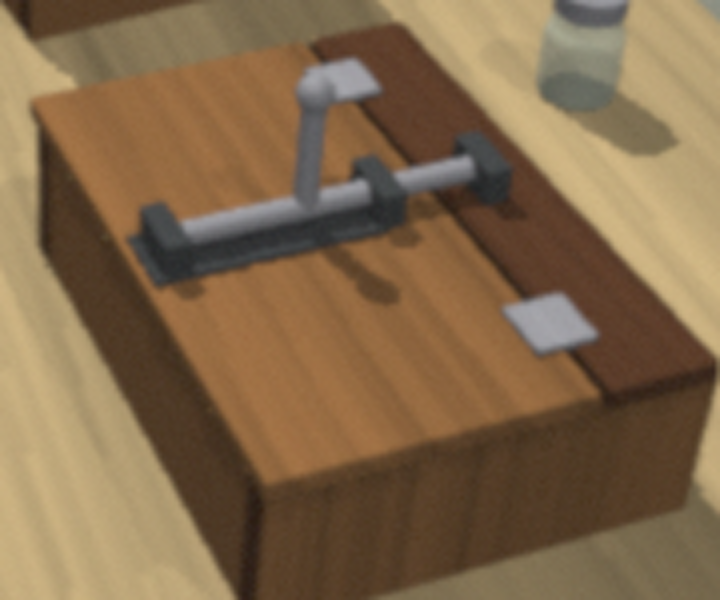

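```bash
python3 - <<'E'
from h import *
np.set_printoptions(precision=4,suppress=True)
T=[(327,194),(447,187.4),(322,107.4),(438,102.4)];S=[(323.75,205.75),(380.5,302),(415.75,187),(493.25,270)]
P=[]
for a,b in zip(T,S):
    p,e=tri(a,b);P.append(p);print(p,e,onz('top',a,.1),onz('side',b,.1))
fl,fr,rl,rr=P
print('width',np.linalg.norm(fl-fr),np.linalg.norm(rl-rr),'depth',np.linalg.norm(fl-rl),np.linalg.norm(fr-rr))
u=(fl-fr)[:2]/np.linalg.norm((fl-fr)[:2]); n=np.array([u[1],-u[0]]);print(n)
for q in ([.7075,-.2154],[.6644,-.2183]): print('from front',(np.array(q)-fl[:2])@n,'from rear',(np.array(q)-rl[:2])@n)
E
```

```text
[ 0.613  -0.0773  0.0941] 0.002244091057549692 [ 0.6109 -0.0769  0.1   ] [ 0.6119 -0.0852  0.1   ]
[ 0.6305 -0.3661  0.0956] 0.0020457641059378395 [ 0.6307 -0.3647  0.1   ] [ 0.6277 -0.37    0.1   ]
[ 0.8294 -0.0632  0.0933] 0.0005028731717805689 [ 0.8265 -0.063   0.1   ] [ 0.8247 -0.0725  0.1   ]
[ 0.8447 -0.3512  0.0989] 0.0013084095164976983 [ 0.8449 -0.3511  0.1   ] [ 0.8431 -0.3523  0.1   ]
width 0.2893342034536391 0.28847100060909686 depth 0.2168743458375647 0.21474141795702856
[0.9982 0.0605]
from front 0.08595883783306525 from rear -0.1309120823257648
from front 0.0427623358625263 from rear -0.17410858429630371
```

The edges suggest the knob began 2–4 mm open, so they don't settle it. I'll rule out a jam: back off, shift 6 mm sideways and 5 mm up, and pull again.

Call:
move_arm(deltas=[{"dp": [0, 0.005, 0], "turn": [0, 0, 0]}, {"dp": [0, 0.011, 0], "turn": [0, 0, 0]}, {"dp": [-0.003, 0.014, 0.003], "turn": [0, 0, 0]}, {"dp": [-0.005, 0.014, 0.006], "turn": [0, 0, 0]}, {"dp": [-0.005, 0.014, 0.006], "turn": [0, 0, 0]}])

```text
time: 11.85
tool_pos: [0.4846, -0.2663, 0.14]
tool_rot: [-0.274, 1.57, -1.771]
contact_force: [0.3, -0.2, -2.2]
opening: 0.0259
```

```bash
python3 - <<'E'
from h import *
goto((.462,-.2605,.1345),-86.2)
E
```

```text
t 11.85 pos [ 0.4846 -0.2663  0.14  ] zyaw -85.7661116186275 dp [ 0.0055 -0.0221 -0.0074] turn [0.4339 0.032  0.0089] q [-0.6408  0.4746  1.5717 -0.0006  1.095   0.8564] F [ 0.2597 -0.1985 -2.2264] open 0.02593138676649264
```

Call:
move_arm(deltas=[{"dp": [0, -0.004, 0], "turn": [0, 0, 0]}, {"dp": [0, -0.008, 0], "turn": [0, 0, 0]}, {"dp": [0, -0.012, 0], "turn": [0, 0, 0]}, {"dp": [0, -0.014, 0], "turn": [0, 0, 0]}, {"dp": [0, -0.015, 0], "turn": [0, 0, 0]}])

```text
time: 12.35
tool_pos: [0.4765, -0.2663, 0.1414]
tool_rot: [1.371, 1.555, -0.126]
contact_force: [28.9, 6.7, -6.3]
opening: 0.0259
```

```bash
python3 - <<'E'
from h import *
look(9)
goto((.462,-.2605,.1345),-86.2)
print(robot.observe()['torque'])
E
```

```text
t 12.45 pos [ 0.4765 -0.2662  0.1415] zyaw -85.76829315950529 dp [ 0.0067 -0.0141 -0.0068] turn [ 0.4331  0.1841 -0.8782] q [-0.6546  0.4536  1.6031  0.0088  1.0713  0.8382] F [26.346   7.4605 -4.9733] open 0.025580289212033723
[ 0.9667 -3.8616 -0.0088]
```

View pics/z9.png

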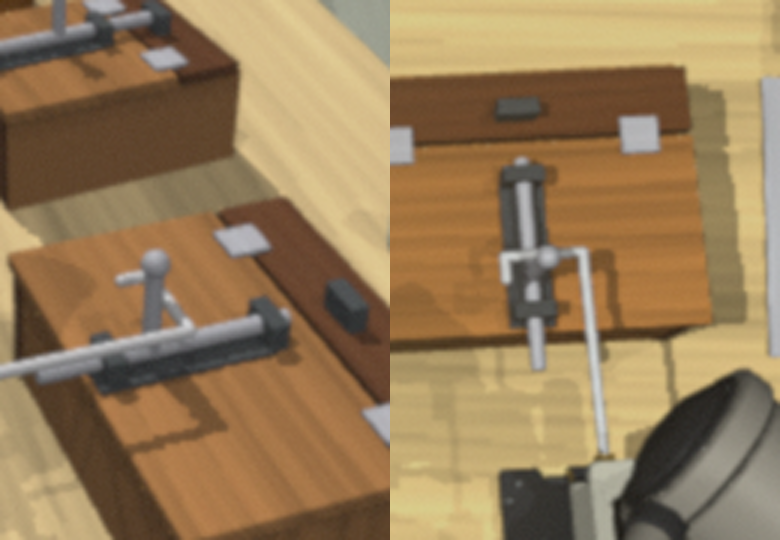

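The pull stalls at the same x (0.4765) in the new hook position, and the force drops to zero once backed off, so this is the end stop. Next: release forward, lift off, and carry the rod back.

Call:
move_arm(deltas=[{"dp": [0, 0.006, 0], "turn": [0, 0, 0]}, {"dp": [0, 0.012, 0], "turn": [0, 0, 0]}, {"dp": [0, 0.017, 0], "turn": [0, 0, 0]}, {"dp": [0, 0.018, 0], "turn": [0, 0, 0]}, {"dp": [-0.006, 0.018, 0], "turn": [0, 0, 0]}, {"dp": [-0.018, 0.018, 0], "turn": [0, 0, 0]}, {"dp": [-0.034, 0.018, 0], "turn": [0, 0, 0]}, {"dp": [-0.054, 0.018, 0], "turn": [0, 0, 0]}, {"dp": [-0.074, 0.018, 0], "turn": [0, 0, 0]}, {"dp": [-0.092, 0.018, 0], "turn": [0, 0, 0]}])

```text
time: 13.45
tool_pos: [0.4877, -0.2655, 0.234]
tool_rot: [0.755, 1.569, -0.742]
contact_force: [0.1, -0.4, -2.4]
opening: 0.0256
```

```bash
python3 - <<'E'
from h import *
look(10)
goto((.44,-.2,.24),-86.2)
goto((.45,-.06,.24),-36)
b,e=tri((340+158/3,80+256/3),(320+155/3,120+262/3)); print(b)
E
```

```text
t 13.55 pos [ 0.4888 -0.2662  0.2354] zyaw -85.74930563849814 dp [-0.0052 -0.0437 -0.0696] turn [ 0.4513  0.2498 -0.2811] q [-0.6364  0.39    1.4272 -0.0001  1.3179  0.8602] F [ 0.1592 -0.1184 -1.186 ] open 0.025528435200711082
t 13.55 pos [ 0.4888 -0.2662  0.2354] zyaw -85.74930563849814 dp [-0.0057 -0.0234 -0.2085] turn [-49.7485   0.3566  -0.1534] q [-0.6364  0.39    1.4272 -0.0001  1.3179  0.8602] F [ 0.1592 -0.1184 -1.186 ] open 0.025528435200711082
[ 0.6644 -0.2183  0.177 ]
```

View pics/z10.png

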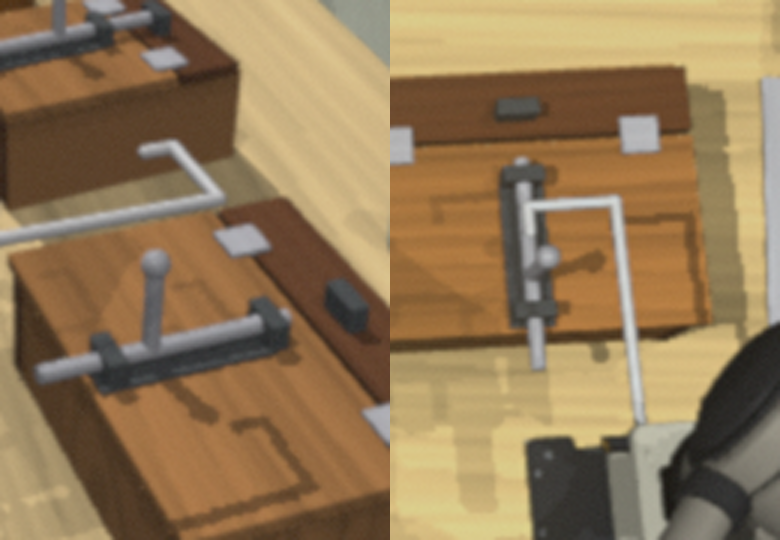

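The bolt stayed drawn, with the ball still at (0.664,-0.218), and the hook is clear above it. Carrying the rod back.

Call:
move_arm(deltas=[{"dp": [-0.002, -0.006, -0.006], "turn": [-2, 0, 0]}, {"dp": [-0.005, -0.01, -0.025], "turn": [-6, 0, 0]}, {"dp": [-0.006, -0.013, -0.05], "turn": [-12, 0, 0]}, {"dp": [-0.006, -0.016, -0.075], "turn": [-18, 0, 0]}, {"dp": [-0.006, -0.018, -0.1], "turn": [-24, 0, 0]}, {"dp": [-0.006, -0.02, -0.125], "turn": [-30, 0, 0]}, {"dp": [-0.006, -0.022, -0.15], "turn": [-36, 0, 0]}, {"dp": [-0.006, -0.023, -0.175], "turn": [-42, 0, 0]}, {"dp": [-0.006, -0.023, -0.195], "turn": [-47, 0, 0]}, {"dp": [-0.006, -0.023, -0.208], "turn": [-50, 0, 0]}])

```text
time: 14.55
tool_pos: [0.4487, -0.0583, 0.2374]
tool_rot: [-2.863, 1.57, 2.8]
contact_force: [0.7, 0.2, -2.1]
opening: 0.0259
```

```bash
python3 - <<'E'
from h import *
goto((.432,.1425,.2),13.25)
E
```

```text
t 14.55 pos [ 0.4487 -0.0583  0.2374] zyaw -35.52381005363367 dp [ 0.0375  0.1537 -0.1303] turn [-48.7738  -0.0396  -0.0059] q [-0.2988  0.1999  1.6908  0.      1.2516  0.3212] F [ 0.745   0.1561 -2.0837] open 0.025896883991065135
```

Call:
move_arm(deltas=[{"dp": [0.002, 0.015, -0.013], "turn": [-5, 0, 0]}, {"dp": [0.005, 0.033, -0.028], "turn": [-11, 0, 0]}, {"dp": [0.009, 0.052, -0.044], "turn": [-17, 0, 0]}, {"dp": [0.014, 0.072, -0.061], "turn": [-23, 0, 0]}, {"dp": [0.019, 0.092, -0.078], "turn": [-29, 0, 0]}, {"dp": [0.024, 0.112, -0.095], "turn": [-35, 0, 0]}, {"dp": [0.03, 0.13, -0.11], "turn": [-41, 0, 0]}, {"dp": [0.035, 0.145, -0.123], "turn": [-46, 0, 0]}, {"dp": [0.037, 0.154, -0.13], "turn": [-48.8, 0, 0]}, {"dp": [0.037, 0.154, -0.13], "turn": [-48.8, 0, 0]}])

```text
time: 15.55
tool_pos: [0.4336, 0.1421, 0.2003]
tool_rot: [-3.045, 1.57, -2.815]
contact_force: [-0.4, -0.1, -2.1]
opening: 0.0257
```

```bash
python3 - <<'E'
from h import *
p,d=robot.read_camera('side'); p2,d=robot.read_camera('top')
cv2.imwrite('pics/c11.png',np.hstack([z(p[:,:,::-1],140,60,190,200,2),z(p2[:,:,::-1],100,180,190,200,2)]))
goto((.432,.1425,.0065),13.25)
E
```

```text
t 15.65 pos [0.434  0.1409 0.2007] zyaw 12.982649193198387 dp [ 0.1942  0.0021 -0.0016] turn [-0.2674  0.0018  0.035 ] q [ 0.1461  0.2418  1.7438 -0.0007  1.1559 -0.0802] F [ 0.2369  0.6342 -2.9985] open 0.025553629510265612
```

View pics/c11.png

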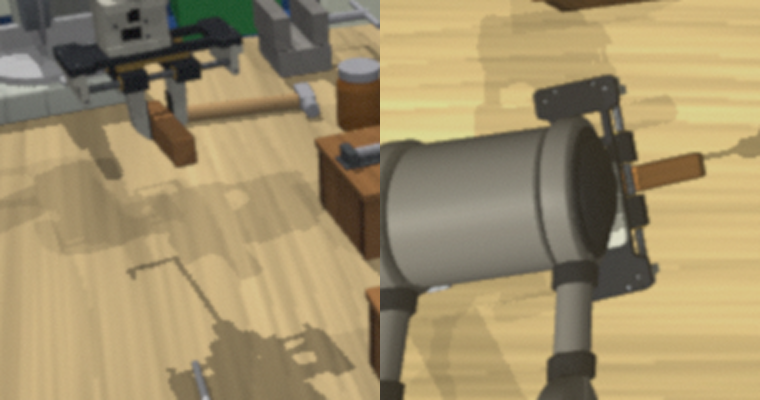

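The rod is still held, and its shadow shows the hook intact. I'll descend most of the way, then slowly.

Call:
move_arm(deltas=[{"dp": [0.01, 0.002, 0], "turn": [0, 0, 0]}, {"dp": [0.03, 0.002, 0], "turn": [0, 0, 0]}, {"dp": [0.055, 0.002, 0], "turn": [0, 0, 0]}, {"dp": [0.08, 0.002, 0], "turn": [0, 0, 0]}, {"dp": [0.105, 0.002, 0], "turn": [0, 0, 0]}, {"dp": [0.13, 0.002, 0], "turn": [0, 0, 0]}, {"dp": [0.15, 0.002, 0], "turn": [0, 0, 0]}, {"dp": [0.165, 0.002, 0], "turn": [0, 0, 0]}, {"dp": [0.175, 0.002, 0], "turn": [0, 0, 0]}, {"dp": [0.18, 0.002, 0], "turn": [0, 0, 0]}])

```text
time: 16.65
tool_pos: [0.4331, 0.1428, 0.0198]
tool_rot: [-3.095, 1.57, -2.868]
contact_force: [-0.4, -0.3, -1.5]
opening: 0.0256
```

Call:
move_arm(deltas=[{"dp": [0.004, 0, 0], "turn": [0, 0, 0]}, {"dp": [0.007, 0, 0], "turn": [0, 0, 0]}, {"dp": [0.01, 0, 0], "turn": [0, 0, 0]}, {"dp": [0.012, 0, 0], "turn": [0, 0, 0]}, {"dp": [0.013, 0, 0], "turn": [0, 0, 0]}, {"dp": [0.0135, 0, 0], "turn": [0, 0, 0]}])

```text
time: 17.25
tool_pos: [0.4335, 0.1434, 0.0072]
tool_rot: [-0.389, 1.57, -0.161]
contact_force: [-0.4, 0.3, -1.8]
opening: 0.0259
```

```bash
python3 - <<'E'
from h import *
p,d=robot.read_camera('side')
cv2.imwrite('pics/c12.png',z(p[:,:,::-1],150,100,150,140,4))
goto((.432,.1425,.006),13.25)
E
```

```text
t 17.3 pos [0.4334 0.1433 0.0072] zyaw 13.07033504297939 dp [ 0.0012 -0.0005 -0.0016] turn [-0.1797  0.0069  0.0059] q [ 0.1513  0.5395  1.9604 -0.0002  0.6416 -0.0767] F [ 0.5811  0.2457 -2.6425] open 0.02601601043824551
```

View pics/c12.png

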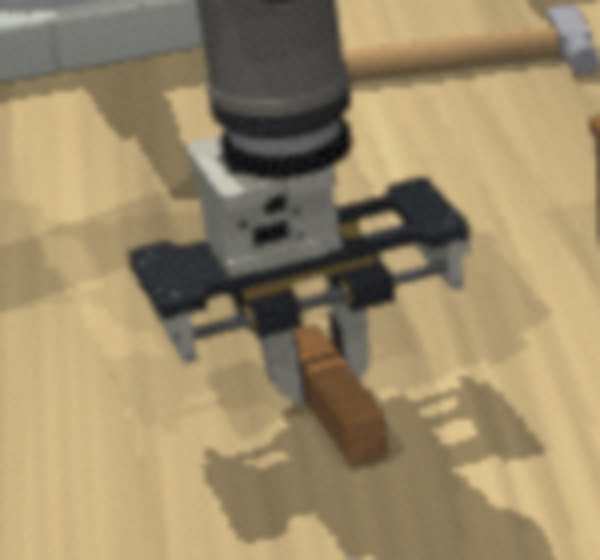

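Still about 1.5 mm up, with the rod's full weight on the wrist. I'll lower it in small steps until the force shows it's resting.

Call:
move_arm(deltas=[{"dp": [0.0005, 0, 0], "turn": [0, 0, 0]}, {"dp": [0.001, 0, 0], "turn": [0, 0, 0]}, {"dp": [0.0015, 0, 0], "turn": [0, 0, 0]}, {"dp": [0.0015, 0, 0], "turn": [0, 0, 0]}])

```text
time: 17.7
tool_pos: [0.4336, 0.1433, 0.0066]
tool_rot: [-0.281, 1.57, -0.053]
contact_force: [-2.5, -0.6, 9.9]
opening: 0.0255
```

Call:
move_arm(deltas=[{"dp": [0.0005, 0, 0], "turn": [0, 0, 0]}, {"dp": [0.0005, 0, 0], "turn": [0, 0, 0]}])

```text
time: 17.9
tool_pos: [0.4336, 0.1432, 0.0065]
tool_rot: [-0.265, 1.57, -0.037]
contact_force: [-3.5, -3.0, 15.3]
opening: 0.0257
```

The rod is resting on the bench. I'll ease the force, open, and retreat upward.

Call:
move_arm(deltas=[{"dp": [-0.0012, 0, 0], "turn": [0, 0, 0]}, {"dp": [-0.0012, 0, 0], "turn": [0, 0, 0]}])

```text
time: 18.1
tool_pos: [0.4337, 0.1434, 0.0067]
tool_rot: [-0.181, 1.57, 0.047]
contact_force: [0.3, -1.5, 3.4]
opening: 0.0257
```

Call:
move_arm(deltas=[{"dp": [0, 0, 0], "turn": [0, 0, 0]}, {"dp": [0, 0, 0], "turn": [0, 0, 0]}, {"dp": [0, 0, 0], "turn": [0, 0, 0]}, {"dp": [0, 0, 0], "turn": [0, 0, 0]}, {"dp": [0, 0, 0], "turn": [0, 0, 0]}, {"dp": [0, 0, 0], "turn": [0, 0, 0]}], hand=0.07)

```text
time: 18.7
tool_pos: [0.4334, 0.1433, 0.0064]
tool_rot: [-2.235, 1.571, -2.007]
contact_force: [-0.3, -0.5, -0.1]
opening: 0.0679
```

Call:
move_arm(deltas=[{"dp": [-0.005, 0, 0], "turn": [0, 0, 0]}, {"dp": [-0.02, 0, 0], "turn": [0, 0, 0]}, {"dp": [-0.045, 0, 0], "turn": [0, 0, 0]}, {"dp": [-0.08, 0, 0], "turn": [0, 0, 0]}, {"dp": [-0.12, 0, 0], "turn": [0, 0, 0]}, {"dp": [-0.16, 0, 0], "turn": [0, 0, 0]}, {"dp": [-0.19, 0, 0], "turn": [0, 0, 0]}, {"dp": [-0.21, 0, 0], "turn": [0, 0, 0]}, {"dp": [-0.22, 0, 0], "turn": [0, 0, 0]}, {"dp": [-0.22, 0, 0], "turn": [0, 0, 0]}])

```text
time: 19.7
tool_pos: [0.4338, 0.1434, 0.2274]
tool_rot: [-0.104, 1.568, 0.124]
contact_force: [-0.1, -0.8, 0.1]
opening: 0.0702
```

```bash
python3 - <<'E'
from h import *
for n in('side','top'):
    p,d=robot.read_camera(n); cv2.imwrite(f'pics/f_{n}.png',p[:,:,::-1]); np.savez(f'{n}f.npz',p=p,d=d)
goto((.432,.1425,.006),13.25)
E
```

```text
t 19.8 pos [0.4328 0.1432 0.2255] zyaw 13.066172920527816 dp [ 0.2195 -0.0005 -0.0006] turn [-0.1838 -0.0914 -0.0015] q [ 0.1513  0.2175  1.7027 -0.0001  1.223  -0.0767] F [-1.0965 -0.2836 -0.8492] open 0.07007416307043851
```

View pics/f_side.png

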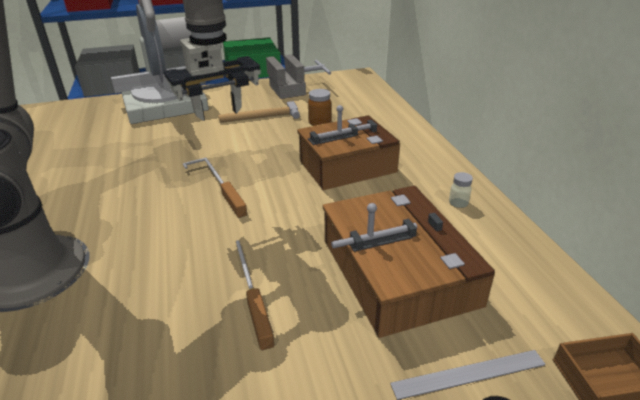

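View pics/f_top.png

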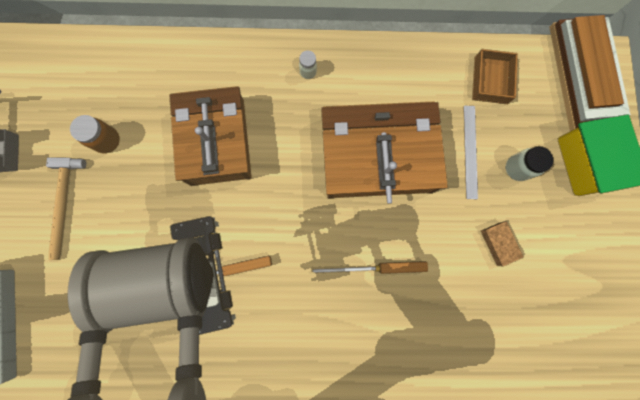

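Everything looks right: in the side view the rod lies flat in its old place, and in the top view the narrow bolt is unchanged. Before handing in, I'll measure the bolt travel precisely from the unobstructed pictures.

```bash
python3 - <<'E'
from h import *
np.set_printoptions(precision=4,suppress=True)
def balld(n,i,uv):
    f=np.load(f'{n}{i}.npz');d=f['d'];c=C[n];u,v=map(round,uv);pts=[]
    for y in range(v-8,v+9):
        for x in range(u-8,u+9):
            D=d[y,x]
            if D>0:
                X=c['R'].T@(np.array([(x-c['cx'])/c['fx']*D,(y-c['cy'])/c['fy']*D,D])-c['t'])
                if .172<X[2]<.19: pts.append(X)
    P=np.array(pts); return len(P),P.mean(0),P.min(0),P.max(0)
for n,a,b in [('top',(391,146.5),(392.7,165.3)),('side',(393.7,202.3),(371.7,207.3))]:
    A=balld(n,0,a);B=balld(n,'f',b);print(n,A,B,np.linalg.norm(A[1][:2]-B[1][:2]))
# image template matching of ball initial->final
for n,a in [('top',(391,146)),('side',(394,202))]:
    I=np.load(n+'0.npz')['p'];F=np.load(n+'f.npz')['p'];u,v=a
    k=8; T=cv2.resize(z(I[v-3-k:v+3+k,u-3-k:u+3+k],k,k,7,7,k) if False else I[v-5:v+6,u-5:u+6],None,fx=8,fy=8,interpolation=cv2.INTER_CUBIC)
    W=cv2.resize(F[v-20:v+45,u-45:u+30],None,fx=8,fy=8,interpolation=cv2.INTER_CUBIC)
    r=cv2.matchTemplate(W,T,cv2.TM_CCOEFF_NORMED);_,m,_,l=cv2.minMaxLoc(r)
    du=np.array(l)/8-np.array([40,15]); p,q=onz(n,a,.177),onz(n,np.array(a)+du,.177)
    print(n,m,du,p,q,np.linalg.norm(p-q))
    # narrow unchanged
dn=[np.abs(np.load('top0.npz')['p'][115:180,190:225].astype(int)-np.load('topf.npz')['p'][115:180,190:225]).mean(),]
print('narrow diff',dn)
E
```

```text
top (55, array([ 0.7066, -0.2132,  0.1826]), array([ 0.6993, -0.2222,  0.1746]), array([ 0.7169, -0.2056,  0.1875])) (49, array([ 0.664 , -0.2163,  0.1828]), array([ 0.6558, -0.2253,  0.1755]), array([ 0.6737, -0.2089,  0.1879])) 0.04272829748009854
side (75, array([ 0.7048, -0.2207,  0.1803]), array([ 0.6978, -0.2266,  0.1722]), array([ 0.7147, -0.2139,  0.1867])) (78, array([ 0.6619, -0.223 ,  0.1805]), array([ 0.6544, -0.229 ,  0.1723]), array([ 0.671 , -0.2116,  0.1866])) 0.04295385233459938
top 0.9823328852653503 [ 1.5 19. ] [ 0.7084 -0.2154  0.177 ] [ 0.6652 -0.218   0.177 ] 0.043266271909169644
side 0.8638553619384766 [-17.25  33.5 ] [ 0.709  -0.2137  0.177 ] [ 0.6445 -0.2961  0.177 ] 0.10464455540960617
narrow diff [np.float64(7.89992673992674)]
```

```bash
python3 - <<'E'
from h import *
t=np.load('topf.npz')['p'][:,:,::-1];s=np.load('sidef.npz')['p'][:,:,::-1]
s0=np.load('side0.npz')['p'][:,:,::-1]
cv2.imwrite('pics/g.png',np.hstack([z(t,365,100,40,110,5),z(s,325,190,125,110,4)[:, :][:550] if False else cv2.copyMakeBorder(z(s,325,190,125,70,4),0,270,0,0,cv2.BORDER_CONSTANT)]))
E
```

```text
(no output)
```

View pics/g.png

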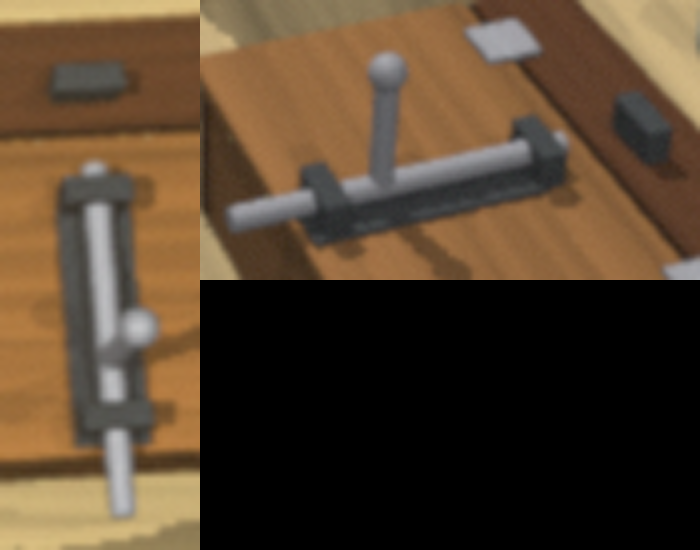

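```bash
python3 - <<'E'
from h import *
np.set_printoptions(precision=4,suppress=True)
fe=tri((389.4,203),(333.75,244.25)); tp=tri((384,133.6),(415.5,225)); print('front end',fe,'tip',tp,np.linalg.norm(fe[0]-tp[0]))
# keeper rear/front top edges, front bracket front face top edge (z .121)
for nm,uv in [('keeper rear',(365+88/5,100+62/5)),('keeper front top',(365+88/5,100+93/5)),('rear br rear',(384.5,100+177/5)),('rear br front',(384.5,100+200/5)),('fbr rear',(388.5,100+403/5)),('fbr front',(388.5,100+426/5)),('plate front',(388,100+443/5))]: print(nm,onz('top',uv,.121))
E
```

```text
front end (array([ 0.591 , -0.2232,  0.1114]), np.float64(0.002701725107908548)) tip (array([ 0.7584, -0.2128,  0.1129]), np.float64(0.0009953518046088743)) 0.16771161459573414
keeper rear [ 0.8081 -0.2085  0.121 ]
keeper front top [ 0.7926 -0.2083  0.121 ]
rear br rear [ 0.7508 -0.2122  0.121 ]
rear br front [ 0.7394 -0.212   0.121 ]
fbr rear [ 0.6412 -0.2198  0.121 ]
fbr front [ 0.6303 -0.2196  0.121 ]
plate front [ 0.6222 -0.2183  0.121 ]
```

```bash
python3 - <<'E'
from h import *
I=np.load('side0.npz')['p'];F=np.load('sidef.npz')['p']
for nm,(u,v) in {'narrow knob':(340,110),'hook corner':(205,160),'handle end':(240,208)}.items():
    T=I[v-7:v+8,u-7:u+8];W=F[v-20:v+21,u-20:u+21];r=cv2.matchTemplate(W,T,cv2.TM_CCOEFF_NORMED);_,m,_,l=cv2.minMaxLoc(r);print(nm,m,np.array(l)-13)
print(robot.hand_in())
E
```

```text
narrow knob 0.9982934594154358 [0 0]
hook corner 0.8474281430244446 [1 0]
handle end 0.9731495976448059 [ 1 -1]
the job is handed in; nothing more can be done
None
```

I hooked the wider box's knob with the rod, drew its bolt back to a hard stop, laid the rod flat in its old place, and handed in at about 20 s. One check disagrees with the text: the knob moved only about 43 mm, not 50 mm.

**Bolt travel:** The pull stalled at the same point twice, at about 26–29 N against roughly 2.5 N of friction, the second time with the hook higher and shifted sideways. I took that as the end stop and the missing 7 mm as the bolt starting slightly open ("shut or nearly so"). I could not confirm this: the narrow box's bolt sat the same distance from its brackets, and the box edges suggested the knob started only 2–4 mm open.

**Last checks:**
- The wide bolt stayed drawn after the hook was released.
- The narrow bolt's knob had not moved, to the pixel, in the side view.
- The rod was lowered until the force showed it resting on the bench. It ended within a pixel of where it started, with the gripper open and clear above it. The arm hid the hook in the last top view, so only the side view shows it.
- The gripper did not touch the knob or bolt.
- The template match of the ball in the last side picture failed (it gave 105 mm), so I ignored it. The other measurements from both cameras agree on about 43 mm.

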